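# Block a boxed isolator so it cannot shift

### The job

This isolator is going out in the blue tote, and it must not be able to slide about. Take out the torch that was left in the tote's end gap and stand it on the black mat, then fill the two gaps beside the isolator with the pine blocks that fit them, the thick one across the end gap and the thin one along the side gap, each pushed right down so it is flush with the rim. Leave the isolator upright in its corner, and leave the spare offcut and the tools and tape on the bench where they are.

Things in the scene. Friction and masses are not known exactly. Their poses are not given: they have to be found in the camera images.
- tote: Small blue plastic stacking tote without lid, fixed to the bench. Outside 150 mm along its x, 200 mm along its y, 106 mm high; floor and walls 6 mm thick, so inside 138 x 188 mm and 100 mm deep. A 7 mm wide lip runs round outside the top of the wall (level with the rim). Origin: centre of its underside; z up. The isolator stands on its floor in the corner of the +x wall and the -y wall.
- end_gap (a point): Point on the tote's inner floor, 6 mm above the bench, at the middle of the end gap (tote x 0, y +67 mm). The end gap lies between the isolator and the tote's +y wall: 54 mm wide along tote y when the isolator is home in its corner, 138 mm long along tote x, 100 mm deep to the rim. Axes as the tote's.
- side_gap (a point): Point on the tote's inner floor, 6 mm above the bench, at the middle of the side gap (tote x -49 mm, y -27 mm). The side gap lies between the isolator and the tote's -x wall: 40 mm wide along tote x when the isolator is home in its corner, 134 mm long along tote y (from the -y wall to the end gap), 100 mm deep to the rim. Axes as the tote's.
- isolator: Loose rotary isolator, 0.6 kg: grey and white box 98 mm (its x) by 134 mm (its y), 66 mm high, with a yellow plate and a red rotary handle (within 25 mm of the middle) reaching 95 mm above its underside, that is 5 mm below the tote's rim. Origin: centre of its underside; axes parallel to the tote's. It may start up to 2.5 mm off either wall of its corner, and slides if pushed.
- torch: Orange and black torch standing upright, lens down, in the end gap: 150 mm tall, head 38 mm diameter for the lowest 34 mm, body 30 mm diameter up to 134 mm, tail cap 28 mm diameter above. Origin: centre of its lower face; its z axis runs up to the tail. 0.16 kg. It reaches 50 mm above the tote's rim.
- mat: Square black rubber mat fixed on the bench, 140 x 140 mm, 3 mm thick, where the torch has to stand. Origin: centre of its underside.
- thick_block: Loose pale pine block for the end gap, standing on the bench as it will stand in the tote: 50 mm thick (its x), 128 mm long (its y), 100 mm high; its lower edges are rounded over at 6 mm. Origin: centre of its underside; z up. 0.29 kg.
- thin_block: Loose pale pine block for the side gap, standing on the bench as it will stand in the tote: 36 mm thick (its x), 122 mm long (its y), 100 mm high; its lower edges are rounded over at 6 mm. Origin: centre of its underside; z up. 0.20 kg.
- offcut: Loose spare pine offcut, not needed and to be left alone: 26 mm thick (its x), 110 mm long (its y), 60 mm high. Origin: centre of its underside.
- screwdriver: Red-handled screwdriver, 200 mm, lying on the bench on the robot's side of the tote and the mat, along its x axis; to be left alone. Origin: middle of its length on the bench.
- tape_roll: Black roll of tape, 90 mm diameter, 19 mm high, lying flat on the bench beyond the tote; to be left alone. Origin: centre of its underside.
- pliers: Orange-handled pliers lying on the far part of the bench, about 165 mm long, 16 mm high; to be left alone.
- multimeter: Orange and black multimeter lying on the far part of the bench, 75 x 150 mm, 46 mm high; to be left alone. Origin: centre of its underside.
Mind the look-alikes: they are no part of the job. What is shaped like the thick_block but pink or turquoise is not meant.

How it is judged:
On the way, in this order (a step that is already met when the one before it is completed fails the run):
1. the torch stands upright on the mat (x of torch in the frame of mat between -0.065 and 0.065 m and y of torch in the frame of mat between -0.065 and 0.065 m and height (world z) of torch below 0.007 m and angle between torch's own z axis and vertical below 0.15 rad), for 0.2 s.
2. both blocks stand in their gaps, right down on the tote's floor (distance between thick_block and end_gap below 0.014 m and z of each of thick_block, thin_block in the frame of tote below 0.0085 m and distance between thin_block and side_gap below 0.014 m), for 0.2 s.
At the end, for the whole second after the job is handed in: Each block down on the floor in its own gap: within 2.5 mm, upright (0.06 rad), parallel (0.08 rad), centred 6 mm across and 12 mm along. Isolator upright within 6 mm of its corner. Torch upright (0.15 rad) on the mat, centre within 65 mm of the mat's centre each way. All at rest (all of step 1 and z of each of thick_block, thin_block, isolator in the frame of tote below 0.0085 m and angle between each of thick_block, thin_block's own z axis and vertical below 0.06 rad and x of thick_block in the frame of end_gap between -0.012 and 0.012 m and y of thick_block in the frame of end_gap between -0.006 and 0.006 m and angle between the y axis of thick_block and the x axis of tote, either way round below 0.08 rad and linear speed of each of thick_block, thin_block, isolator, torch below 0.02 m/s and x of thin_block in the frame of side_gap between -0.006 and 0.006 m and y of thin_block in the frame of side_gap between -0.012 and 0.012 m and angle between the y axis of thin_block and the y axis of tote, either way round below 0.08 rad and angle between isolator's own z axis and vertical below 0.05 rad and x of isolator in the frame of tote above 0.014 m and y of isolator in the frame of tote below -0.021 m); the robot touches nothing.
It fails at once if the isolator is tipped (angle between isolator's own z axis and vertical above 0.25 rad).
It fails at once if the spare offcut, a tool or the tape on the bench is disturbed (moved by more than 30 mm) (distance of any of offcut, screwdriver, tape_roll, pliers, multimeter from where it was at the start of the episode above 0.03 m).
It also fails if it takes over 72 s, if anything falls off the work surface, if the arm or the gripper's body presses on something with over 40 N, if the wrist force passes 120 N, or if a joint passes its speed limit or range.

### The arm

A 6-joint arm with a two-finger parallel gripper is mounted at the origin on the work surface. World frame = base frame: x ahead of the robot, y to its left, z up, the work surface at z = 0. Lengths are in m, angles in rad, forces in N, time in s.
With the tool pointing down it reaches from about 0.3 to 0.875 m from the base axis. Payload 6.4 kg.
Tool frame: the origin (TCP) lies midway between the tips of the shut fingers; the grasp point (between the pads) lies 19 mm behind it (robot.hold_point_z is the distance from the TCP to the grasp point, in m); z points along the fingers, y is the line along which they close (so a half turn about z gives the same grasp; the last joint's range is limited). The gripper opens to 85 mm and grips with 20 to 120 N. Pads are 22 mm wide; open, the fingers measure 114 mm over their backs; the gripper's body (76 mm by 85 mm) begins 54 mm behind the grasp point. The pads swing forward as they close: fully open they stand 13 mm farther back than shut.
Start: joints at [-1.488, 0.181, 1.607, -0, 1.354, -0.206], TCP at [0.164, -0.551, 0.231] pointing down, gripper open.
Joint ranges: [-2.99, 2.99], [-0.89, 2.07], [0.3, 2.58], [-1.14, 4.28], [0, 2.63], [-3.12, 3.12]. Speed limits (rad/s): [2.57, 2.57, 3.01, 3.14, 3.14, 3.14].

### API

Orientations are given as a 3x3 rotation matrix whose columns are the frame's x, y, z axes.
In Python, from plant import robot gives the robot as it stands.
- The arm moves only by the tool apply_moves, never from a script. Its argument "increments" is a list of rows, each a list of 3 entries, a list of its own where there are three numbers: the closure, from -1 (fully open) to 1 (shut), then the shift along the tool's x, y, z in m, then the turn, a rotation vector about the tool's x, y, z in degrees. A call has 1 to 5 rows; each row is the pose to reach, as a shift and turn from the pose commanded when the call began, along the tool's axes at that moment; what a row does not reach only later rows make up. A row lasts 1/12 s, in which the tool goes at most 41.7 mm and 7.16 degrees, less where a joint would pass 70% of its speed; a pose out of reach is approached as far as the arm can. A call with a gripper value outside its range is refused whole. The fingers move at their own pace and stop on an object; the grip force is fixed at half the most. Time passes only in rows, so rows that repeat a pose let the fingers close. It gives the time, the measured TCP pose, the force, the opening and the grip force at its end, in the units of the state.
- robot.get_state(): the state, without advancing time (a new reading comes with each control period).
- robot.grab_frame(name): name is "scene" or "top" or "wrist"; returns the picture (384x512x3 uint8, red, green, blue); there is no depth.
- robot.camera_info(name): a dict with "fovy" (degrees; the focal length in pixels is half the picture's height over the tangent of half this angle, whatever the lens; pixels are square), "cx", "cy" (the principal point, pixels), "rvec" (rotation vector, rad) and "tvec" (3), from world to camera coordinates, as OpenCV has them; the wrist camera has in their place "hand_eye" (4x4, takes a point from camera to tool coordinates, whose origin is the TCP and whose axes are the flange's). Camera axes: x right, y down, z forward; pixel columns grow to the right and rows downward; lengths in m; the calibration is good to about 2 mm. A picture is of the moment at which its call begins: read the wrist's pose just before it. camera_info takes no time and is no camera call.
- robot.finish_job(): hands the job in; it is judged then, once.
The state is a dict: "time_s": time; "joint_pos": joint angles; "dq": joint speeds; "joint_torque": joint torques, N m; "tool_pos": TCP position; "tool_rot": TCP orientation; "ft_force": force on the tool from outside, world axes, zero at the start; "wrist_torque": the same for the moment, N m; "finger_gap": opening from 0.0 (shut) to 1.0 (fully open); "finger_force": force on a finger pad.
Only numpy, scipy, OpenCV 4.12 (cv2) and the standard library are available. Lean on these libraries where they do the work, as an engineer would, in place of code of your own. Each camera call takes 0.05 s, during which the arm holds its last target. There are 200 camera calls.

## Working session

There is one attempt and no reset: what is moved stays moved. The work goes in short steps, Python scripts to look and compute and a tool call to move; the robot and the scene stay as the last step left them, time stands still between calls to the robot, and variables do not carry over. Pictures are saved under pics/ and viewed, at most 10 in all, crops included, and the job is handed in when it is done.

Besides the shell and the picture viewer there is one more tool, called after ">>>" in YAML: its name, and indented under it one key for each argument. apply_moves: Moves the arm, as the interface text tells. Its arguments: {"type":"object","properties":{"increments":{"type":"array"}},"required":["increments"]}

```bash
mkdir -p pics; ls; cat > h.py <<'E'
import numpy as np,cv2
from plant import robot
def cam(n,st=None):
    i=robot.camera_info(n);f=192/np.tan(np.radians(i['fovy'])/2)
    K=np.array([[f,0,i['cx']],[0,f,i['cy']],[0,0,1]])
    if 'rvec' in i:
        R=cv2.Rodrigues(np.array(i['rvec'],float))[0];t=np.array(i['tvec'],float).ravel()
    else:
        st=st or robot.get_state();T=np.eye(4);T[:3,:3]=st['tool_rot'];T[:3,3]=st['tool_pos']
        W=np.linalg.inv(T@np.array(i['hand_eye']));R,t=W[:3,:3],W[:3,3]
    return K,R,t
def onz(c,px,z):
    K,R,t=c;o=-R.T@t;d=R.T@np.linalg.inv(K)@np.array([px[0],px[1],1.]);return o+d*(z-o[2])/d[2]
def proj(c,p):
    K,R,t=c;q=K@(R@np.array(p)+t);return q[:2]/q[2]
def tri(c1,p1,c2,p2):
    P=[c[0]@np.c_[c[1],c[2]] for c in(c1,c2)]
    X=cv2.triangulatePoints(P[0],P[1],np.array(p1,float).reshape(2,1),np.array(p2,float).reshape(2,1)).ravel();return X[:3]/X[3]
def snap(n,name,crop=None,s=1):
    st=robot.get_state();im=robot.grab_frame(n)[:,:,::-1]
    cv2.imwrite('pics/raw_'+name+'.png',im)
    np.save('pics/'+name+'.npy',{'p':st['tool_pos'],'R':st['tool_rot']},allow_pickle=True)
    if crop: x0,y0,x1,y1=crop;im=im[y0:y1,x0:x1]
    cv2.imwrite('pics/'+name+'.png',cv2.resize(im,None,fx=s,fy=s,interpolation=cv2.INTER_CUBIC))
E
python3 - <<'E'
from h import *
snap('top','t0',None,1.5);snap('scene','s0',None,1.5)
for n in('top','scene'):
    K,R,t=cam(n);print(n,K[0,0],-R.T@t,R.round(2).tolist())
print(robot.camera_info('wrist'));s=robot.get_state();print(s)
E
```

```text
pics
top 383.20925279914144 [0.38658978 0.0038582  1.07744545] [[-0.02, -1.0, 0.0], [-0.99, 0.02, -0.14], [0.14, -0.0, -0.99]]
scene 406.5390553801892 [ 1.16157191 -0.91491003  0.95510814] [[0.82, 0.58, 0.0], [0.37, -0.52, -0.78], [-0.44, 0.63, -0.63]]
{'fovy': 63.804593868787485, 'cx': 255.56862393702485, 'cy': 189.99431665838466, 'hand_eye': array([[ 7.79104380e-04, -9.50167679e-01, -3.11738311e-01,
         7.90788260e-02],
       [ 9.99999456e-01,  9.56641558e-04, -4.16586377e-04,
         3.81421784e-04],
       [ 6.94048735e-04, -3.11737817e-01,  9.50167907e-01,
        -1.42187441e-01],
       [ 0.00000000e+00,  0.00000000e+00,  0.00000000e+00,
         1.00000000e+00]])}
{'time_s': 0.1, 'joint_pos': array([-1.48831220e+00,  1.81476214e-01,  1.60787880e+00, -2.85601666e-06,
        1.35377863e+00, -2.06309330e-01]), 'dq': array([-0.00015409, -0.00100732, -0.00283598, -0.00232151,  0.00027625,
        0.00119032]), 'joint_torque': array([ 4.59996718e-04, -4.45876050e+01, -3.52239060e+01, -2.76186111e-04,
        4.08660999e-03,  6.16515138e-06]), 'tool_pos': array([ 0.16372833, -0.55070051,  0.23048302]), 'tool_rot': array([[ 9.58588036e-01,  2.84796350e-01, -1.29742523e-04],
       [ 2.84796208e-01, -9.58586857e-01,  1.53551914e-03],
       [ 3.12940769e-04, -1.50888045e-03, -9.99998813e-01]]), 'ft_force': array([0.27502451, 0.53577902, 0.45943791]), 'wrist_torque': array([0.01646079, 0.00917657, 0.00312347]), 'finger_force': 0.0, 'finger_gap': 0.9990162333537984}
```

View pics/t0.png

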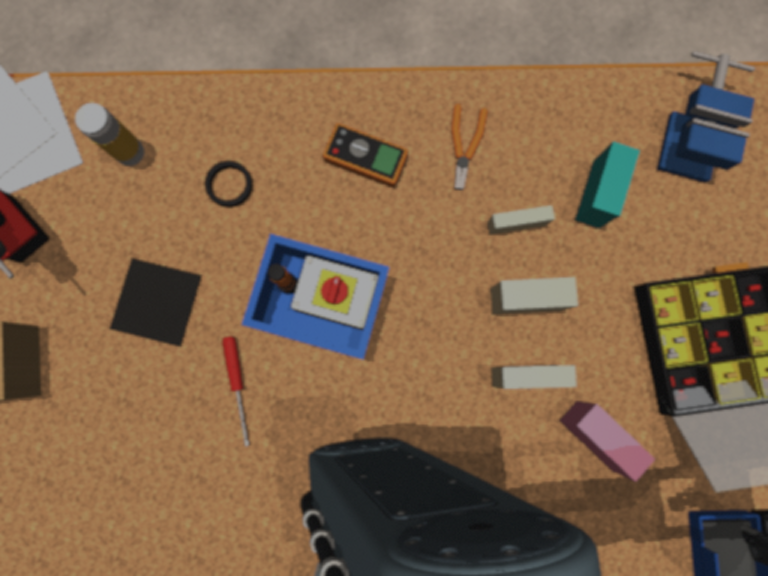

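View pics/s0.png

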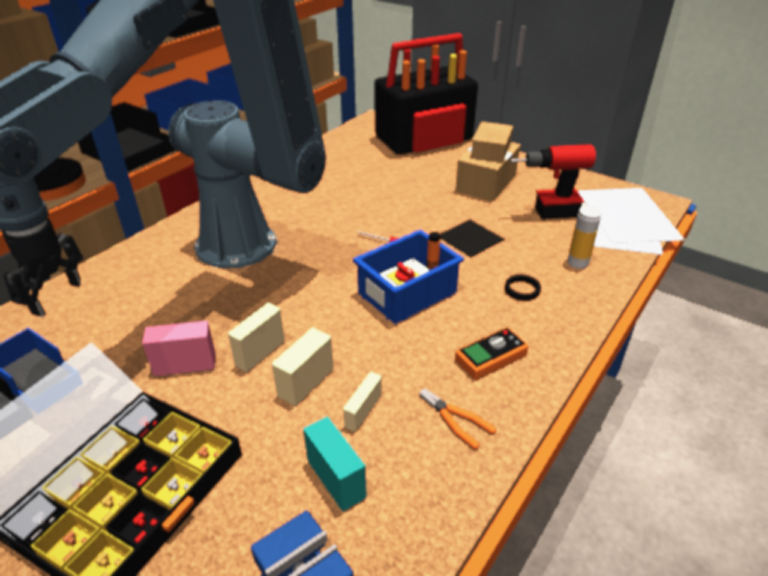

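The top view (1.5x) shows the tote's lip corners at about (270,237), (388,266), (363,357) and (244,324), with the torch tail at (277,271). The mat is centred near (156,302). The thick block's top is at (540,293), the thin one's at (539,377), and the offcut at (522,217). In the scene view the block nearest the robot and the middle one are both tall.

```bash
python3 - <<'E'
from h import *
c=cam('top')
P={'tote':([(270,237),(388,266),(363,357),(244,324)],.106),'torch':([(277,271)],.15),'mat':([(135,259),(201,274),(181,346),(110,329)],.003),
'thick':([(501,282),(576,277),(578,306),(503,312)],.1),'thin':([(503,367),(575,365),(576,387),(504,389)],.1),'offc':([(493,215),(552,206),(554,217),(497,228)],.06)}
for k,(p,z) in P.items():
    w=np.array([onz(c,np.array(q)/1.5,z) for q in p]);print(k,w.mean(0).round(3),[ (np.linalg.norm(w[i]-w[i-1]).round(3),np.degrees(np.arctan2(*(w[i]-w[i-1])[[1,0]])).round(1)) for i in range(len(w))])
s=cam('scene')
print({k:(1.5*proj(s,np.array([onz(c,np.array(q)/1.5,z) for q in p]).mean(0))).round() for k,(p,z) in P.items()})
E
```

```text
tote [0.508 0.098 0.106] [(np.float64(0.156), np.float64(-16.0)), (np.float64(0.21), np.float64(-105.1)), (np.float64(0.161), np.float64(163.6)), (np.float64(0.209), np.float64(73.6))]
torch [0.544 0.157 0.15 ] [(np.float64(0.0), np.float64(0.0))]
mat [0.515 0.407 0.003] [(np.float64(0.138), np.float64(-17.3)), (np.float64(0.13), np.float64(-103.9)), (np.float64(0.139), np.float64(165.9)), (np.float64(0.138), np.float64(75.7))]
thick [ 0.504 -0.284  0.1  ] [(np.float64(0.052), np.float64(0.9)), (np.float64(0.13), np.float64(-87.2)), (np.float64(0.05), np.float64(179.9)), (np.float64(0.129), np.float64(93.5))]
thin [ 0.364 -0.276  0.1  ] [(np.float64(0.036), np.float64(-0.3)), (np.float64(0.121), np.float64(-89.5)), (np.float64(0.036), np.float64(178.7)), (np.float64(0.121), np.float64(90.5))]
offc [ 0.652 -0.277  0.06 ] [(np.float64(0.025), np.float64(14.0)), (np.float64(0.11), np.float64(-82.2)), (np.float64(0.021), np.float64(-173.6)), (np.float64(0.106), np.float64(100.1))]
{'tote': array([407., 257.]), 'torch': array([434., 235.]), 'mat': array([469., 236.]), 'thick': array([301., 348.]), 'thin': array([254., 319.]), 'offc': array([362., 391.])}
```

Coarse positions are good enough, so I'm moving above the tote for a close look.

>>> apply_moves:
  increments:
    - [-1,[0.132,-0.131,-0.0075],[0,0,0]]
    - [-1,[0.132,-0.131,-0.0075],[0,0,0]]
    - [-1,[0.132,-0.131,-0.0075],[0,0,0]]
    - [-1,[0.132,-0.131,-0.0075],[0,0,0]]
    - [-1,[0.132,-0.131,-0.0075],[0,0,0]]

```text
time_s: 0.52
tool_pos: [0.2544, -0.3839, 0.2382]
tool_rot: [[0.958, 0.286, 0.0], [0.286, -0.958, 0.002], [0.001, -0.002, -1.0]]
ft_force: [0.3, -0.1, -0.4]
finger_gap: 0.999
finger_force: 0.0
```

>>> apply_moves:
  increments:
    - [-1,[0.132,-0.131,-0.0075],[0,0,0]]
    - [-1,[0.132,-0.131,-0.0075],[0,0,0]]
    - [-1,[0.132,-0.131,-0.0075],[0,0,0]]
    - [-1,[0.132,-0.131,-0.0075],[0,0,0]]
    - [-1,[0.132,-0.131,-0.0075],[0,0,0]]

```text
time_s: 0.93
tool_pos: [0.3432, -0.221, 0.2462]
tool_rot: [[0.958, 0.287, 0.001], [0.287, -0.958, 0.001], [0.001, -0.001, -1.0]]
ft_force: [0.8, 0.3, 0.3]
finger_gap: 0.998
finger_force: 0.0
```

>>> apply_moves:
  increments:
    - [-1,[0.132,-0.131,-0.0075],[0,0,0]]
    - [-1,[0.132,-0.131,-0.0075],[0,0,0]]
    - [-1,[0.132,-0.131,-0.0075],[0,0,0]]
    - [-1,[0.132,-0.131,-0.0075],[0,0,0]]
    - [-1,[0.132,-0.131,-0.0075],[0,0,0]]

```text
time_s: 1.35
tool_pos: [0.4325, -0.0579, 0.2539]
tool_rot: [[0.958, 0.287, 0.001], [0.287, -0.958, 0.001], [0.001, -0.001, -1.0]]
ft_force: [-0.1, -0.5, 0.4]
finger_gap: 1.001
finger_force: 0.0
```

>>> apply_moves:
  increments:
    - [-1,[0.132,-0.131,-0.0075],[0,0,0]]
    - [-1,[0.132,-0.131,-0.0075],[0,0,0]]
    - [-1,[0.132,-0.131,-0.0075],[0,0,0]]
    - [-1,[0.132,-0.131,-0.0075],[0,0,0]]
    - [-1,[0.132,-0.131,-0.0075],[0,0,0]]

```text
time_s: 1.77
tool_pos: [0.5218, 0.1055, 0.2611]
tool_rot: [[0.958, 0.287, 0.0], [0.287, -0.958, 0.001], [0.001, -0.001, -1.0]]
ft_force: [0.3, -0.3, -0.8]
finger_gap: 1.0
finger_force: 0.0
```

```bash
python3 - <<'E'
from h import *
snap('wrist','w1',None,1.5);s=robot.get_state();print(s['time_s'],s['tool_pos'],s['joint_pos'])
c=cam('wrist');Y=np.radians(-15.8);Rz=np.array([[np.cos(Y),-np.sin(Y)],[np.sin(Y),np.cos(Y)]])
for q in[(-.069,-.094),(.069,-.094),(.069,.094),(-.069,.094)]: print((1.5*proj(c,[*(Rz@q+[.508,.098]),.106])).round())
E
```

```text
1.8167 [0.52233998 0.10665095 0.26113123] [-0.02282402  0.06098042  1.6786863   0.00236711  1.40113177  1.25491576]
[445. 421.]
[564. 272.]
[321. 110.]
[219. 292.]
```

View pics/w1.png

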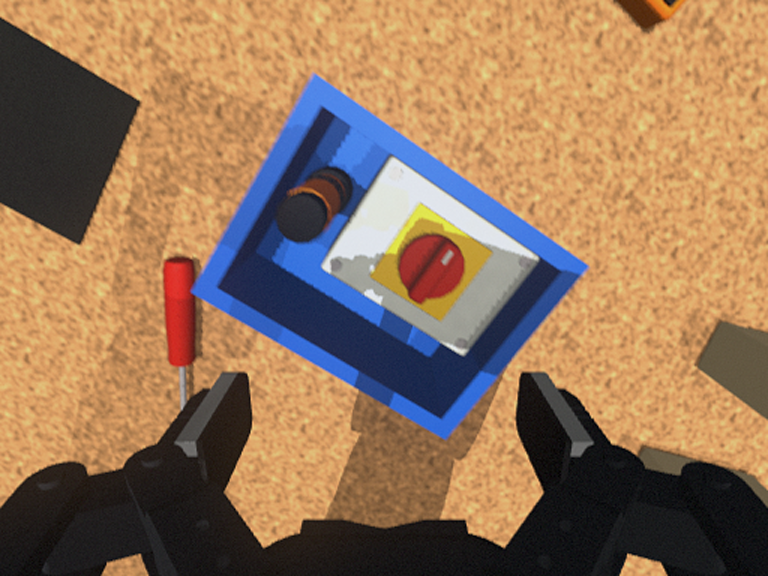

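The wrist view (1.5x) shows the lip's outer corners at (315,73), (587,267), (447,440) and (193,292). The isolator top's corners are at (391,156), (539,258), (464,354) and (322,267), and the torch tail is at (301,217).

```bash
cat >> h.py <<'E'
from scipy.optimize import least_squares
def camn(name):
    return cam('wrist',{'tool_rot':(d:=np.load('pics/'+name+'.npy',allow_pickle=True).item())['R'],'tool_pos':d['p']})
def fit(obs,ax,ay,x0):  # obs: list of (cam,[4px for (+,+),(+,-),(-,-),(-,+)]) ; fit x,y,z,yaw of rectangle
    S=[(1,1),(1,-1),(-1,-1),(-1,1)]
    def f(v):
        c,s=np.cos(v[3]),np.sin(v[3])
        return np.concatenate([proj(C,[v[0]+c*a*ax/2-s*b*ay/2,v[1]+s*a*ax/2+c*b*ay/2,v[2]])-np.array(q) for C,px in obs for (a,b),q in zip(S,px) if q is not None])
    r=least_squares(f,x0);return r.x,np.sqrt(np.mean(r.fun**2))
E
python3 - <<'E'
from h import *
c=camn('w1');T=cam('top');d=lambda l:[np.array(q)/1.5 for q in l]
w=d([(315,73),(587,267),(447,440),(193,292)])
t=d([(270,237),(388,266),(363,357),(244,324)])
for o in ([(c,w)],[(c,w),(T,t)]):
    v,e=fit(o,.164,.214,[.508,.098,.106,-.28]);print('tote',v.round(4),np.degrees(v[3]),e)
i=d([(391,156),(539,258),(464,354),(322,267)])
u,e=fit([(c,i)],.098,.134,[.508,.098,.072,-.28]);print('iso',u.round(4),np.degrees(u[3]),e)
p=onz(c,np.array((301,217))/1.5,.156);print('torch',p,tri(c,np.array((301,217))/1.5,T,np.array((277,271))/1.5))
m=d([(135,259),(201,274),(181,346),(110,329)]);print('mat',fit([(T,m)],.14,.14,[.515,.407,.003,-.28])[0])
mw=np.array((140,102))/1.5;print(onz(c,mw,.003),onz(c,np.array((80,243))/1.5,.003))
R=robot.get_state()['tool_rot'];print('torch d',R.T@(p-robot.get_state()['tool_pos']))
E
```

```text
tote [ 0.5084  0.0978  0.104  -0.2929] -16.784776919850298 0.7554785694254955
tote [ 0.5084  0.0978  0.1037 -0.2909] -16.667070817370526 0.9815574214320028
iso [ 0.5184  0.0675  0.0627 -0.2863] -16.402775971855515 0.5462691681755691
torch [0.54392642 0.15820655 0.156     ] [0.54363382 0.15743308 0.15387596]
mat [ 0.51849411  0.41799599 -0.02568543 -0.26080787]
[0.563976   0.32344289 0.003     ] [0.43180307 0.35909381 0.003     ]
torch d [ 0.03538666 -0.04292845  0.10526853]
```

>>> apply_moves:
  increments:
    - [-1,[0.018,-0.0215,0.01],[0,0,0]]
    - [-1,[0.0354,-0.043,0.03],[0,0,0]]
    - [-1,[0.0354,-0.043,0.07],[0,0,0]]
    - [-1,[0.0354,-0.043,0.11],[0,0,0]]
    - [-1,[0.0354,-0.043,0.146],[0,0,0]]

```text
time_s: 2.23
tool_pos: [0.5415, 0.1533, 0.113]
tool_rot: [[0.958, 0.286, -0.001], [0.286, -0.958, -0.0], [-0.001, -0.0, -1.0]]
ft_force: [1.3, 0.0, -0.9]
finger_gap: 0.994
finger_force: 0.0
```

>>> apply_moves:
  increments:
    - [-1,[0,0,0],[0,0,0]]
    - [1,[0,0,0],[0,0,0]]
    - [1,[0,0,0],[0,0,0]]
    - [1,[0,0,0],[0,0,0]]
    - [1,[0,0,0],[0,0,0]]

```text
time_s: 2.65
tool_pos: [0.5444, 0.1528, 0.1183]
tool_rot: [[0.959, 0.285, 0.005], [0.285, -0.959, 0.0], [0.005, 0.001, -1.0]]
ft_force: [0.2, -0.6, 0.5]
finger_gap: 0.454
finger_force: 0.0
```

>>> apply_moves:
  increments:
    - [1,[0,0,0],[0,0,0]]
    - [1,[0,0,0],[0,0,0]]
    - [1,[0,0,0],[0,0,0]]
    - [1,[0,0,-0.015],[0,0,0]]
    - [1,[0,0,-0.03],[0,0,0]]

```text
time_s: 3.07
tool_pos: [0.5419, 0.1527, 0.1459]
tool_rot: [[0.959, 0.285, -0.001], [0.285, -0.959, -0.0], [-0.001, -0.0, -1.0]]
ft_force: [-0.2, 0.3, -2.5]
finger_gap: 0.328
finger_force: 59.1
```

>>> apply_moves:
  increments:
    - [1,[0,0,-0.035],[0,0,0]]
    - [1,[0,0,-0.07],[0,0,0]]
    - [1,[0,0,-0.1],[0,0,0]]
    - [1,[0.002,-0.01,-0.1],[0,0,0]]
    - [1,[0.0076,-0.0415,-0.1],[0,0,0]]

```text
time_s: 3.48
tool_pos: [0.5404, 0.1924, 0.2493]
tool_rot: [[0.96, 0.281, 0.008], [0.281, -0.96, -0.001], [0.007, 0.003, -1.0]]
ft_force: [0.9, 0.1, -3.0]
finger_gap: 0.331
finger_force: 59.0
```

>>> apply_moves:
  increments:
    - [1,[0.007,-0.037,0],[0,0,0]]
    - [1,[0.014,-0.075,0],[0,0,0]]
    - [1,[0.021,-0.113,0],[0,0,0]]
    - [1,[0.028,-0.15,0],[0,0,0]]
    - [1,[0.035,-0.18,0],[0,0,0]]

```text
time_s: 3.9
tool_pos: [0.519, 0.38, 0.2458]
tool_rot: [[0.958, 0.286, 0.001], [0.286, -0.958, 0.001], [0.001, -0.001, -1.0]]
ft_force: [0.6, 0.8, -0.8]
finger_gap: 0.336
finger_force: 59.0
```

>>> apply_moves:
  increments:
    - [1,[0.005,-0.02,0],[0,0,0]]
    - [1,[0.005,-0.03,0.015],[0,0,0]]
    - [1,[0.005,-0.03,0.04],[0,0,0]]
    - [1,[0.005,-0.03,0.065],[0,0,0]]
    - [1,[0.005,-0.03,0.085],[0,0,0]]

```text
time_s: 4.32
tool_pos: [0.5151, 0.4065, 0.1573]
tool_rot: [[0.959, 0.285, -0.002], [0.285, -0.959, -0.002], [-0.002, 0.001, -1.0]]
ft_force: [-0.3, -0.2, -1.3]
finger_gap: 0.334
finger_force: 59.2
```

>>> apply_moves:
  increments:
    - [1,[0,0,0.015],[0,0,0]]
    - [1,[0,0,0.03],[0,0,0]]
    - [1,[0,0,0.04],[0,0,0]]
    - [1,[0,0,0.044],[0,0,0]]
    - [1,[0,0,0.046],[0,0,0]]

```text
time_s: 4.73
tool_pos: [0.5167, 0.4068, 0.115]
tool_rot: [[0.959, 0.284, 0.001], [0.284, -0.959, -0.001], [0.0, 0.001, -1.0]]
ft_force: [-3.1, -3.6, 12.4]
finger_gap: 0.331
finger_force: 59.4
```

```bash
python3 - <<'E'
from h import *
snap('scene','s1',(200,100,400,250),4);s=robot.get_state();print(s['time_s'],s['tool_pos'],s['ft_force'],s['finger_gap'])
E
```

```text
4.7833 [0.5168147  0.40687828 0.11515714] [-1.77351413 -0.34673663  0.18353296] 0.33032051899371484
```

View pics/s1.png

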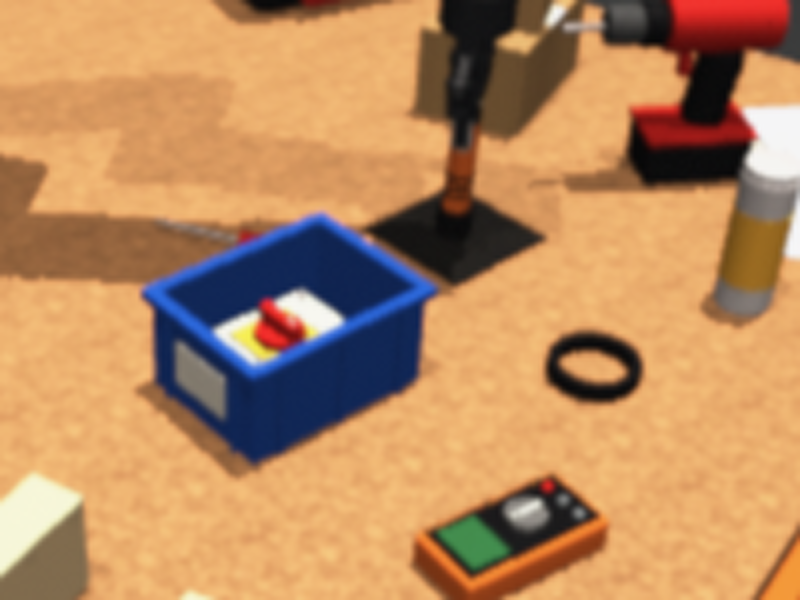

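The torch stands on the mat, centred near (455,225) in the crop and still held. I'll release it, retreat upward and go to the blocks.

>>> apply_moves:
  increments:
    - [0,[0,0,0],[0,0,0]]
    - [-0.5,[0,0,0],[0,0,0]]
    - [-1,[0,0,0],[0,0,0]]
    - [-1,[0,0,0],[0,0,0]]
    - [-1,[0,0,-0.02],[0,0,0]]

```text
time_s: 5.2
tool_pos: [0.5139, 0.4059, 0.1301]
tool_rot: [[0.959, 0.285, -0.007], [0.285, -0.959, -0.004], [-0.007, 0.001, -1.0]]
ft_force: [-0.7, -0.0, -0.7]
finger_gap: 0.994
finger_force: 0.0
```

>>> apply_moves:
  increments:
    - [-1,[0,0,-0.035],[0,0,0]]
    - [-1,[0,0,-0.07],[0,0,0]]
    - [-1,[0,0,-0.1],[0,0,0]]
    - [-1,[0,0,-0.12],[0,0,0]]
    - [-1,[0,0,-0.12],[0,0,0]]

```text
time_s: 5.62
tool_pos: [0.5188, 0.4088, 0.2611]
tool_rot: [[0.958, 0.285, 0.009], [0.285, -0.959, 0.005], [0.01, -0.002, -1.0]]
ft_force: [0.0, 0.3, 0.4]
finger_gap: 1.002
finger_force: 0.0
```

```bash
python3 - <<'E'
from h import *
snap('wrist','w2',None,1.2);s=robot.get_state();print(s['time_s'],s['tool_pos'],s['tool_rot'].round(3).tolist())
E
```

```text
5.6667 [0.51784263 0.40825384 0.25798234] [[0.959, 0.285, 0.006], [0.285, -0.959, 0.003], [0.006, -0.001, -1.0]]
```

View pics/w2.png

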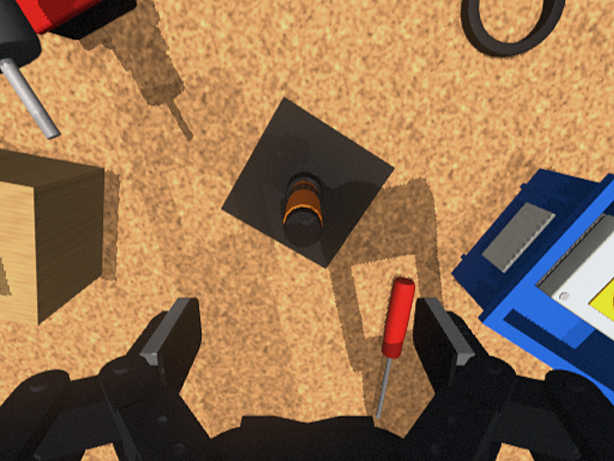

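The torch stands upright near the mat's centre (tail at (301,230), mat spanning (222–394, 97–268)). Now I'm going to the blocks.

>>> apply_moves:
  increments:
    - [-1,[-0.013,0.032,0],[0,0,0]]
    - [-1,[-0.026,0.064,0],[0,0,0]]
    - [-1,[-0.04,0.096,0],[0,0,0]]
    - [-1,[-0.053,0.128,0],[0,0,0]]
    - [-1,[-0.067,0.159,0],[0,0,0]]

```text
time_s: 6.08
tool_pos: [0.4962, 0.2342, 0.2523]
tool_rot: [[0.958, 0.285, -0.003], [0.285, -0.958, -0.001], [-0.003, -0.0, -1.0]]
ft_force: [0.5, -0.1, 1.4]
finger_gap: 1.004
finger_force: 0.0
```

>>> apply_moves:
  increments:
    - [-1,[-0.013,0.032,0],[0,0,0]]
    - [-1,[-0.026,0.064,0],[0,0,0]]
    - [-1,[-0.04,0.096,0],[0,0,0]]
    - [-1,[-0.053,0.128,0],[0,0,0]]
    - [-1,[-0.067,0.159,0],[0,0,0]]

```text
time_s: 6.5
tool_pos: [0.4772, 0.0629, 0.2527]
tool_rot: [[0.959, 0.285, -0.002], [0.285, -0.959, 0.0], [-0.002, -0.001, -1.0]]
ft_force: [1.1, -0.1, 0.2]
finger_gap: 0.998
finger_force: 0.0
```

>>> apply_moves:
  increments:
    - [-1,[-0.013,0.032,0],[0,0,0]]
    - [-1,[-0.026,0.064,0],[0,0,0]]
    - [-1,[-0.04,0.096,0],[0,0,0]]
    - [-1,[-0.053,0.128,0],[0,0,0]]
    - [-1,[-0.067,0.159,0],[0,0,0]]

```text
time_s: 6.92
tool_pos: [0.4584, -0.1084, 0.2528]
tool_rot: [[0.959, 0.285, -0.002], [0.285, -0.959, 0.001], [-0.001, -0.001, -1.0]]
ft_force: [1.4, 0.1, 0.4]
finger_gap: 0.998
finger_force: 0.0
```

>>> apply_moves:
  increments:
    - [-1,[-0.013,0.032,0],[0,0,-7]]
    - [-1,[-0.026,0.064,0],[0,0,-14]]
    - [-1,[-0.04,0.096,0],[0,0,-21]]
    - [-1,[-0.053,0.128,0],[0,0,-28]]
    - [-1,[-0.067,0.159,0],[0,0,-35]]

```text
time_s: 7.33
tool_pos: [0.4395, -0.2798, 0.2526]
tool_rot: [[0.623, 0.782, -0.002], [0.782, -0.623, 0.002], [0.0, -0.002, -1.0]]
ft_force: [0.0, -0.6, 0.2]
finger_gap: 0.999
finger_force: 0.0
```

>>> apply_moves:
  increments:
    - [-1,[0,0,0],[0,0,-7]]
    - [-1,[0,0,0],[0,0,-14]]
    - [-1,[0,0,0],[0,0,-21]]
    - [-1,[0,0,0],[0,0,-28]]
    - [-1,[0,0,0],[0,0,-35]]

```text
time_s: 7.75
tool_pos: [0.4398, -0.2781, 0.2524]
tool_rot: [[0.062, 0.998, -0.002], [0.998, -0.062, 0.002], [0.002, -0.002, -1.0]]
ft_force: [-0.1, 0.0, -0.2]
finger_gap: 0.999
finger_force: 0.0
```

>>> apply_moves:
  increments:
    - [-1,[0,0,0],[0,0,-5]]
    - [-1,[0,0,0],[0,0,-5]]
    - [-1,[0,0,0],[0,0,-5]]
    - [-1,[0,0,0],[0,0,-5]]

```text
time_s: 8.08
tool_pos: [0.4403, -0.2783, 0.2534]
tool_rot: [[-0.017, 1.0, -0.001], [1.0, 0.017, 0.001], [0.001, -0.001, -1.0]]
ft_force: [-0.1, 0.1, 0.0]
finger_gap: 0.999
finger_force: 0.0
```

```bash
python3 - <<'E'
from h import *
snap('wrist','w3',None,1.5);s=robot.get_state();print(s['time_s'],s['tool_pos'],s['tool_rot'].round(3).tolist())
E
```

```text
8.1333 [ 0.44038578 -0.27833909  0.25365618] [[-0.017, 1.0, -0.001], [1.0, 0.017, 0.001], [0.001, -0.001, -1.0]]
```

View pics/w3.png

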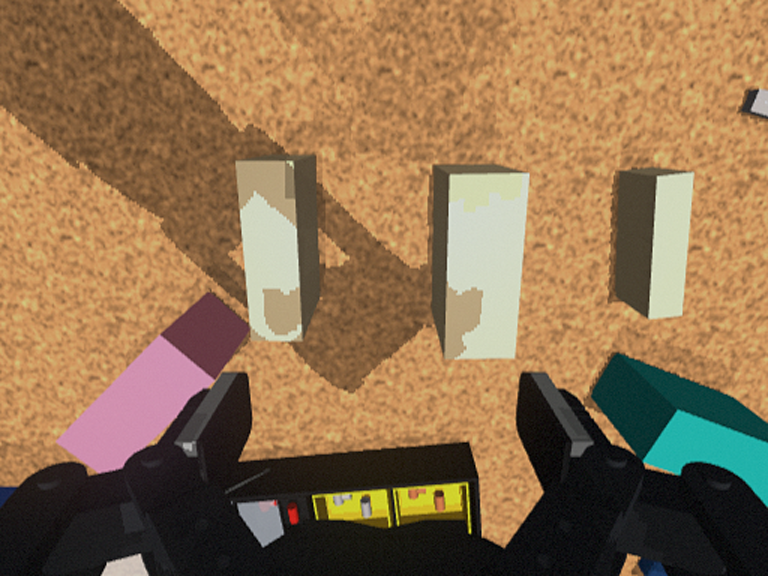

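The wrist view (1.5x) shows the thick block's top at (448,173), (528,173), (515,358), (445,358) and the thin block's top at (236,161), (293,161), (302,340), (249,340). The offcut is at the right, and the pink and turquoise look-alikes are clear of both.

```bash
python3 - <<'E'
from h import *
c=camn('w3');T=cam('top');d=lambda l:[np.array(q)/1.5 for q in l]
s=robot.get_state();R=s['tool_rot'];p0=s['tool_pos']
for n,w,t,ax,ay in (('thick',[(528,173),(515,358),(445,358),(448,173)],[(501,282),(576,277),(578,306),(503,312)],.05,.128),('thin',[(293,161),(302,340),(249,340),(236,161)],[(503,367),(575,365),(576,387),(504,389)],.036,.122)):
    for o in([(c,d(w))],[(T,d(t))],[(c,d(w)),(T,d(t))]):
        v,e=fit(o,ax,ay,[.5 if ax>.04 else .36,-.28,.1,0]);print(n,v[:3].round(4),np.degrees(v[3]).round(2),e.round(2),(R.T@(v[:3]-p0)).round(4))
    z=.1;print([onz(c,q,z)[:2].round(3) for q in d(w)])
E
```

```text
thick [ 0.5064 -0.285   0.0991] 2.29 0.42 [-0.0079  0.066   0.1545]
thick [ 0.503  -0.2812  0.1109] 2.8 0.34 [-0.004   0.0626  0.1428]
thick [ 0.506  -0.2848  0.0998] 2.34 0.56 [-0.0077  0.0656  0.1538]
[array([ 0.528, -0.22 ]), array([ 0.534, -0.348]), array([ 0.484, -0.349]), array([ 0.479, -0.221])]
thin [ 0.3643 -0.2772  0.098 ] 0.17 0.4 [ 0.0023 -0.0759  0.1557]
thin [ 0.3642 -0.2775  0.0944] 0.4 0.15 [ 0.002  -0.076   0.1593]
thin [ 0.3643 -0.2772  0.0978] 0.2 0.33 [ 0.0024 -0.076   0.1559]
[array([ 0.382, -0.216]), array([ 0.383, -0.337]), array([ 0.346, -0.338]), array([ 0.347, -0.216])]
```

>>> apply_moves:
  increments:
    - [-1,[-0.004,0.033,0.0],[0,0,-1.3]]
    - [-1,[-0.0077,0.0656,0.02],[0,0,-1.3]]
    - [-1,[-0.0077,0.0656,0.06],[0,0,-1.3]]
    - [-1,[-0.0077,0.0656,0.1],[0,0,-1.3]]
    - [-1,[-0.0077,0.0656,0.14],[0,0,-1.3]]

```text
time_s: 8.55
tool_pos: [0.5069, -0.2849, 0.1129]
tool_rot: [[-0.041, 0.999, 0.001], [0.999, 0.041, -0.001], [-0.001, 0.001, -1.0]]
ft_force: [0.5, -0.7, -0.4]
finger_gap: 0.998
finger_force: 0.0
```

>>> apply_moves:
  increments:
    - [-1,[0,0,0.03],[0,0,0]]
    - [-1,[0,0,0.0415],[0,0,0]]
    - [-1,[0,0,0.0415],[0,0,0]]
    - [1,[0,0,0.0415],[0,0,0]]
    - [1,[0,0,0.0415],[0,0,0]]

```text
time_s: 8.97
tool_pos: [0.5078, -0.2863, 0.0753]
tool_rot: [[-0.042, 0.999, 0.003], [0.999, 0.042, -0.003], [-0.003, 0.003, -1.0]]
ft_force: [0.1, 0.0, -0.0]
finger_gap: 0.744
finger_force: 0.0
```

>>> apply_moves:
  increments:
    - [1,[0,0,0],[0,0,0]]
    - [1,[0,0,0],[0,0,0]]
    - [1,[0,0,0],[0,0,0]]
    - [1,[0,0,0],[0,0,0]]
    - [1,[0,0,0],[0,0,0]]

```text
time_s: 9.38
tool_pos: [0.5078, -0.2865, 0.0759]
tool_rot: [[-0.042, 0.999, 0.004], [0.999, 0.042, -0.004], [-0.004, 0.003, -1.0]]
ft_force: [-0.9, -0.1, 6.1]
finger_gap: 0.572
finger_force: 63.9
```

```bash
python3 - <<'E'
from h import *
s=robot.get_state();print(s['time_s'],s['tool_pos'],s['tool_rot'].round(4).tolist(),s['finger_gap'],s['ft_force'],s['finger_force'])
E
```

```text
9.3833 [ 0.50780228 -0.28649285  0.07586937] [[-0.042, 0.9991, 0.0036], [0.9991, 0.0421, -0.0035], [-0.0037, 0.0035, -1.0]] 0.5719871237675086 [-0.94750936 -0.11074852  6.05943928] 63.851401805877686
```

>>> apply_moves:
  increments:
    - [1,[0,0,-0.03],[0,0,0]]
    - [1,[0,0,-0.07],[0,0,0]]
    - [1,[0,0,-0.11],[0,0,0]]
    - [1,[0,0,-0.15],[0,0,0]]
    - [1,[0,0,-0.15],[0,0,0]]

```text
time_s: 9.8
tool_pos: [0.5103, -0.2882, 0.2339]
tool_rot: [[-0.042, 0.999, 0.013], [0.999, 0.042, -0.011], [-0.012, 0.013, -1.0]]
ft_force: [1.5, -0.4, -2.0]
finger_gap: 0.574
finger_force: 64.5
```

>>> apply_moves:
  increments:
    - [1,[0.02,0.002,0],[0,0,0]]
    - [1,[0.05,0.005,0],[0,0,0]]
    - [1,[0.082,0.0075,0],[0,0,0]]
    - [1,[0.115,0.01,0],[0,0,0]]
    - [1,[0.15,0.0134,0],[0,0,0]]

```text
time_s: 10.22
tool_pos: [0.513, -0.1335, 0.223]
tool_rot: [[-0.041, 0.999, 0.001], [0.999, 0.041, -0.0], [-0.0, 0.001, -1.0]]
ft_force: [0.9, 0.0, -2.7]
finger_gap: 0.571
finger_force: 64.3
```

>>> apply_moves:
  increments:
    - [1,[0.03,0.003,0],[0,0,0]]
    - [1,[0.06,0.006,0],[0,0,0]]
    - [1,[0.09,0.008,0],[0,0,0]]
    - [1,[0.12,0.0105,0],[0,0,0]]
    - [1,[0.15,0.0134,0],[0,0,0]]

```text
time_s: 10.63
tool_pos: [0.5201, 0.0174, 0.2231]
tool_rot: [[-0.042, 0.999, 0.001], [0.999, 0.042, -0.0], [-0.0, 0.001, -1.0]]
ft_force: [0.8, 0.5, -3.2]
finger_gap: 0.572
finger_force: 64.3
```

>>> apply_moves:
  increments:
    - [1,[0.03,0.003,0],[0,0,-6]]
    - [1,[0.06,0.006,0],[0,0,-12]]
    - [1,[0.09,0.008,0],[0,0,-18]]
    - [1,[0.12,0.0105,0],[0,0,-24]]
    - [1,[0.146,0.0136,0],[0,0,-30]]

```text
time_s: 11.05
tool_pos: [0.5274, 0.1643, 0.2232]
tool_rot: [[-0.541, 0.841, 0.001], [0.841, 0.541, 0.0], [-0.0, 0.001, -1.0]]
ft_force: [0.4, -0.4, -3.9]
finger_gap: 0.571
finger_force: 64.5
```

>>> apply_moves:
  increments:
    - [1,[0,0,0],[0,0,-7]]
    - [1,[0,0,0],[0,0,-14]]
    - [1,[0,0,0],[0,0,-21]]
    - [1,[0,0,0],[0,0,-28]]
    - [1,[0,0,0],[0,0,-35]]

```text
time_s: 11.47
tool_pos: [0.5276, 0.1625, 0.223]
tool_rot: [[-0.926, 0.378, 0.0], [0.378, 0.926, 0.0], [-0.0, 0.0, -1.0]]
ft_force: [0.2, 0.2, -3.5]
finger_gap: 0.571
finger_force: 64.6
```

>>> apply_moves:
  increments:
    - [1,[0,0,0],[0,0,-3]]
    - [1,[0,0,0],[0,0,-5.9]]
    - [1,[0,0,0],[0,0,-5.9]]
    - [1,[0,0,0],[0,0,-5.9]]
    - [1,[0,0,0],[0,0,-5.9]]

```text
time_s: 11.88
tool_pos: [0.5278, 0.1623, 0.2229]
tool_rot: [[-0.957, 0.289, 0.0], [0.289, 0.957, 0.0], [-0.0, 0.0, -1.0]]
ft_force: [1.6, -0.1, -2.9]
finger_gap: 0.572
finger_force: 64.6
```

```bash
python3 - <<'E'
from h import *
snap('wrist','w4',None,1.5);s=robot.get_state();print(s['time_s'],s['tool_pos'],s['tool_rot'].round(4).tolist(),s['finger_gap'],np.degrees(np.arctan2(s['tool_rot'][1,0],s['tool_rot'][0,0])))
E
```

```text
11.9333 [0.52781917 0.16230557 0.22289106] [[-0.9575, 0.2883, 0.0002], [0.2883, 0.9575, 0.0], [-0.0002, 0.0001, -1.0]] 0.5763556632115787 163.2450006719172
```

View pics/w4.png

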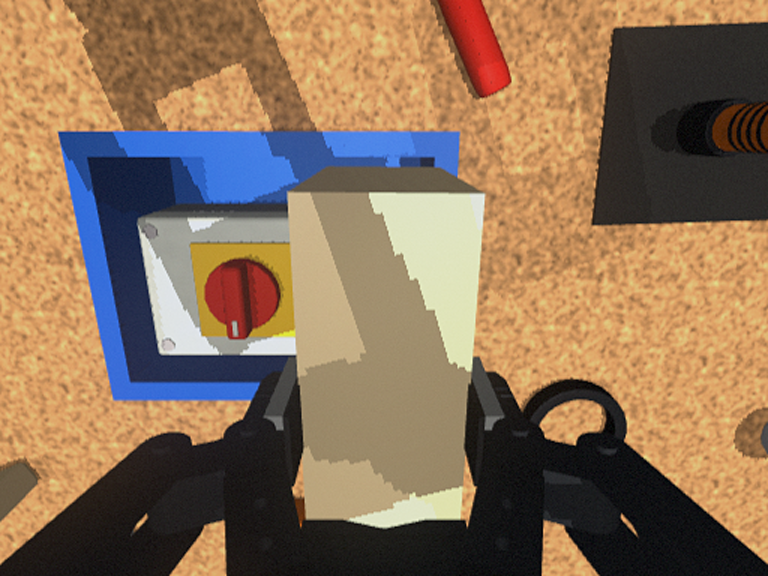

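The wrist view (1.5x) shows the tote lip corners at (59,131), (459,132) and (113,400). The held block's top edge runs from (288,191) to (484,191), with its lower edge at (321,167)–(445,167). The isolator's left corners are at (138,214) and (160,354).

```bash
python3 - <<'E'
from h import *
c=camn('w4');d=lambda q:np.array(q)/1.5
px=[None,d((113,400)),d((59,131)),d((459,132))]
v,e=fit([(c,px)],.164,.214,[.508,.098,.106,-.29]);print('free',v.round(4),np.degrees(v[3]),e)
px=[None,d((113,400)),d((59,131)),d((459,132))]
S=[(1,1),(1,-1),(-1,-1),(-1,1)]
w=[onz(c,q,.106)[:2] for q in px[1:]];print([x.round(4) for x in w])
ey=w[2]-w[1];print('yaw',np.degrees(np.arctan2(ey[1],ey[0]))-90,np.linalg.norm(ey),np.linalg.norm(w[0]-w[1]))
mid=(w[2]+w[0])/2;print('centre',mid)
st=np.load('pics/w4.npy',allow_pickle=True).item();zt=st['p'][2]+.024
b=[onz(c,d(q),zt)[:2] for q in((288,191),(484,191))];print('blk',b,np.linalg.norm(b[1]-b[0]))
bb=[onz(c,d(q),zt-.098)[:2] for q in((321,167),(445,167))];print(bb)
yaw=np.radians(-16.7);X=np.array([np.cos(yaw),np.sin(yaw)]);Y=np.array([-X[1],X[0]])
for n,q in(('blkTop',sum(b)/2),('blkBot',sum(bb)/2),('tcp',st['p'][:2]),('isoTL',onz(c,d((138,214)),.072)[:2]),('isoBL',onz(c,d((160,354)),.072)[:2])):
    for m in(mid,np.array([.5084,.0978])): print(n,(X@(q-m)).round(4),(Y@(q-m)).round(4))
E
```

```text
free [ 0.509   0.0977  0.1047 -0.2944] -16.867169433152245 0.2213542440803108
[array([ 0.5561, -0.0278]), array([0.3997, 0.0202]), array([0.4614, 0.2236])]
yaw -16.859842433747474 0.21254956659586727 0.1635975148544604
centre [0.50875628 0.09794003]
blk [array([0.45694351, 0.15785568]), array([0.47115581, 0.20515128])] 0.049384842793087635
[array([0.45626637, 0.1536293 ]), array([0.47245706, 0.20751089])]
blkTop -0.0668 0.0672
blkTop -0.0665 0.0674
blkBot -0.0663 0.0664
blkBot -0.066 0.0666
tcp -0.0003 0.0671
tcp 0.0 0.0674
isoTL -0.0323 -0.0891
isoTL -0.032 -0.0889
isoBL 0.0659 -0.0899
isoBL 0.0662 -0.0897
```

>>> apply_moves:
  increments:
    - [1,[-0.002,0.001,0.0],[0,0,0]]
    - [1,[-0.002,0.001,0.01],[0,0,0]]
    - [1,[-0.002,0.001,0.025],[0,0,0]]
    - [1,[-0.002,0.001,0.04],[0,0,0]]
    - [1,[-0.002,0.001,0.05],[0,0,0]]

```text
time_s: 12.35
tool_pos: [0.5292, 0.1626, 0.1706]
tool_rot: [[-0.958, 0.287, -0.002], [0.287, 0.958, -0.0], [0.002, -0.001, -1.0]]
ft_force: [0.1, -1.2, -3.8]
finger_gap: 0.57
finger_force: 64.5
```

>>> apply_moves:
  increments:
    - [1,[0,0,0.005],[0,0,0]]
    - [1,[0,0,0.01],[0,0,0]]
    - [1,[0,0,0.015],[0,0,0]]
    - [1,[0,0,0.02],[0,0,0]]
    - [1,[0,0,0.022],[0,0,0]]

```text
time_s: 12.77
tool_pos: [0.5301, 0.1627, 0.1504]
tool_rot: [[-0.958, 0.287, -0.0], [0.287, 0.958, 0.0], [0.0, 0.0, -1.0]]
ft_force: [-0.2, 0.2, -4.3]
finger_gap: 0.566
finger_force: 64.5
```

>>> apply_moves:
  increments:
    - [1,[0,0,0.004],[0,0,0]]
    - [1,[0,0,0.008],[0,0,0]]
    - [1,[0,0,0.012],[0,0,0]]
    - [1,[0,0,0.016],[0,0,0]]
    - [1,[0,0,0.018],[0,0,0]]

```text
time_s: 13.18
tool_pos: [0.5298, 0.1627, 0.1321]
tool_rot: [[-0.958, 0.287, -0.001], [0.287, 0.958, -0.0], [0.001, -0.0, -1.0]]
ft_force: [0.7, 0.7, -3.6]
finger_gap: 0.57
finger_force: 64.5
```

>>> apply_moves:
  increments:
    - [1,[0,0,0.005],[0,0,0]]
    - [1,[0,0,0.01],[0,0,0]]
    - [1,[0,0,0.015],[0,0,0]]
    - [1,[0,0,0.019],[0,0,0]]
    - [1,[0,0,0.019],[0,0,0]]

```text
time_s: 13.6
tool_pos: [0.5295, 0.1627, 0.1126]
tool_rot: [[-0.958, 0.287, -0.002], [0.287, 0.958, 0.0], [0.002, -0.0, -1.0]]
ft_force: [0.5, 0.5, -2.9]
finger_gap: 0.572
finger_force: 64.5
```

>>> apply_moves:
  increments:
    - [0,[0,0,0],[0,0,0]]
    - [-0.5,[0,0,0],[0,0,0]]
    - [-0.8,[0,0,0],[0,0,0]]
    - [-0.8,[0,0,0],[0,0,0]]
    - [-0.8,[0,0,-0.02],[0,0,0]]

```text
time_s: 14.02
tool_pos: [0.5278, 0.1624, 0.1311]
tool_rot: [[-0.958, 0.287, -0.006], [0.287, 0.958, -0.001], [0.005, -0.002, -1.0]]
ft_force: [-0.1, 0.3, -1.2]
finger_gap: 0.896
finger_force: 0.0
```

>>> apply_moves:
  increments:
    - [-0.8,[0,0,-0.03],[0,0,0]]
    - [1,[0,0,-0.04],[0,0,0]]
    - [1,[0,0,-0.04],[0,0,0]]
    - [1,[0,0,-0.04],[0,0,0]]
    - [1,[0,0,-0.04],[0,0,0]]

```text
time_s: 14.43
tool_pos: [0.5294, 0.1626, 0.1726]
tool_rot: [[-0.958, 0.287, -0.002], [0.287, 0.958, -0.0], [0.001, -0.001, -1.0]]
ft_force: [0.5, 0.3, 0.5]
finger_gap: 0.335
finger_force: 0.0
```

>>> apply_moves:
  increments:
    - [1,[0,0,0],[0,0,0]]
    - [1,[0,0,0],[0,0,0]]
    - [1,[0,0,0],[0,0,0]]
    - [1,[0,0,0.01],[0,0,0]]
    - [1,[0,0,0.02],[0,0,0]]

```text
time_s: 14.85
tool_pos: [0.5304, 0.1627, 0.1532]
tool_rot: [[-0.958, 0.287, 0.001], [0.287, 0.958, 0.0], [-0.001, 0.0, -1.0]]
ft_force: [-0.4, 0.2, 0.5]
finger_gap: -0.0
finger_force: 0.0
```

```bash
python3 - <<'E'
from h import *
snap('wrist','w5',None,1.2);snap('scene','s2',(200,130,330,220),6);s=robot.get_state();print(s['time_s'],s['tool_pos'],s['ft_force'],s['finger_gap'])
a=cv2.imread('pics/w5.png');b=cv2.resize(cv2.imread('pics/s2.png'),(500,346));cv2.imwrite('pics/m5.png',np.vstack([cv2.resize(a,(333,250)) ,np.zeros((0,333,3),np.uint8)]) if 0 else np.hstack([cv2.resize(a,(400,300)),cv2.resize(b,(400,300))]))
E
```

```text
14.95 [0.52824744 0.16250182 0.15087743] [-0.04944937 -0.12256842 -0.00201714] 0.0036257228008926452
```

View pics/m5.png

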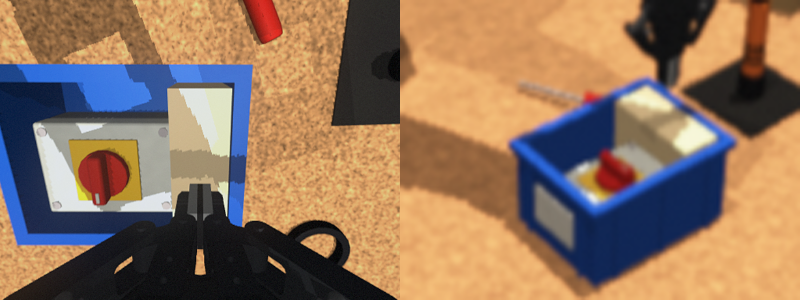

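The block (left view, 167–233 × 85+) dropped in and looks flush with the rim. I'll press it to confirm.

>>> apply_moves:
  increments:
    - [1,[0,0,0.012],[0,0,0]]
    - [1,[0,0,0.024],[0,0,0]]
    - [1,[0,0,0.034],[0,0,0]]
    - [1,[0,0,0.04],[0,0,0]]
    - [1,[0,0,0.042],[0,0,0]]

```text
time_s: 15.37
tool_pos: [0.5289, 0.1626, 0.1098]
tool_rot: [[-0.958, 0.287, -0.003], [0.287, 0.958, -0.0], [0.003, -0.001, -1.0]]
ft_force: [0.6, -0.5, -0.1]
finger_gap: -0.0
finger_force: 0.0
```

>>> apply_moves:
  increments:
    - [1,[0,0,0.002],[0,0,0]]
    - [1,[0,0,0.004],[0,0,0]]
    - [1,[0,0,0.005],[0,0,0]]
    - [1,[0,0,0.005],[0,0,0]]

```text
time_s: 15.7
tool_pos: [0.5303, 0.1627, 0.107]
tool_rot: [[-0.958, 0.287, 0.0], [0.287, 0.958, 0.0], [-0.0, 0.0, -1.0]]
ft_force: [-0.1, 0.8, -0.2]
finger_gap: 0.002
finger_force: 0.0
```

>>> apply_moves:
  increments:
    - [1,[0,0,0.0015],[0,0,0]]
    - [1,[0,0,0.003],[0,0,0]]
    - [1,[0,0,0.004],[0,0,0]]
    - [1,[0,0,0.004],[0,0,0]]

```text
time_s: 16.03
tool_pos: [0.5308, 0.163, 0.106]
tool_rot: [[-0.958, 0.287, 0.001], [0.287, 0.958, 0.0], [-0.001, 0.001, -1.0]]
ft_force: [-9.7, -0.7, 21.0]
finger_gap: -0.001
finger_force: 10.7
```

>>> apply_moves:
  increments:
    - [1,[0,0,-0.02],[0,0,0]]
    - [1,[0,0,-0.05],[0,0,0]]
    - [1,[0,0,-0.09],[0,0,0]]
    - [-1,[0,0,-0.125],[0,0,0]]
    - [-1,[0,0,-0.15],[0,0,0]]

```text
time_s: 16.45
tool_pos: [0.5312, 0.1629, 0.2569]
tool_rot: [[-0.958, 0.287, 0.005], [0.287, 0.958, 0.0], [-0.004, 0.002, -1.0]]
ft_force: [0.8, -0.8, 0.5]
finger_gap: 0.273
finger_force: 0.0
```

>>> apply_moves:
  increments:
    - [-1,[0.0015,-0.02,0],[0,0,0]]
    - [-1,[0.0035,-0.05,0],[0,0,0]]
    - [-1,[0.006,-0.085,0],[0,0,0]]
    - [-1,[0.0085,-0.12,0],[0,0,0]]
    - [-1,[0.011,-0.156,0],[0,0,0]]

```text
time_s: 16.87
tool_pos: [0.4741, 0.0155, 0.2532]
tool_rot: [[-0.958, 0.286, 0.001], [0.286, 0.958, -0.0], [-0.001, 0.0, -1.0]]
ft_force: [0.6, -0.2, 0.4]
finger_gap: 0.976
finger_force: 0.0
```

>>> apply_moves:
  increments:
    - [-1,[0.002,-0.031,0],[0,0,0]]
    - [-1,[0.0045,-0.062,0],[0,0,0]]
    - [-1,[0.0065,-0.094,0],[0,0,0]]
    - [-1,[0.009,-0.125,0],[0,0,0]]
    - [-1,[0.011,-0.156,0],[0,0,0]]

```text
time_s: 17.28
tool_pos: [0.4188, -0.1312, 0.2533]
tool_rot: [[-0.958, 0.287, 0.001], [0.287, 0.958, -0.001], [-0.001, -0.0, -1.0]]
ft_force: [0.4, 0.0, -0.0]
finger_gap: 1.002
finger_force: 0.0
```

>>> apply_moves:
  increments:
    - [-1,[0.002,-0.031,0],[0,0,6]]
    - [-1,[0.0045,-0.062,0],[0,0,12]]
    - [-1,[0.0065,-0.094,0],[0,0,18]]
    - [-1,[0.009,-0.125,0],[0,0,24]]
    - [-1,[0.011,-0.157,0],[0,0,30]]

```text
time_s: 17.7
tool_pos: [0.3631, -0.2784, 0.2532]
tool_rot: [[-0.682, 0.731, 0.001], [0.731, 0.682, -0.001], [-0.001, -0.0, -1.0]]
ft_force: [0.1, -0.4, 0.1]
finger_gap: 0.995
finger_force: 0.0
```

>>> apply_moves:
  increments:
    - [-1,[0,0,0],[0,0,7]]
    - [-1,[0,0,0],[0,0,14]]
    - [-1,[0,0,0],[0,0,21]]
    - [-1,[0,0,0],[0,0,28]]
    - [-1,[0,0,0],[0,0,35]]

```text
time_s: 18.12
tool_pos: [0.3638, -0.2773, 0.253]
tool_rot: [[-0.138, 0.99, 0.0], [0.99, 0.138, -0.0], [-0.0, 0.0, -1.0]]
ft_force: [0.7, -0.6, 0.1]
finger_gap: 1.002
finger_force: 0.0
```

>>> apply_moves:
  increments:
    - [-1,[0,0,0],[0,0,4]]
    - [-1,[0,0,0],[0,0,8.1]]
    - [-1,[0,0,0],[0,0,8.1]]
    - [-1,[0,0,0],[0,0,8.1]]
    - [-1,[0,0,0],[0,0,8.1]]

```text
time_s: 18.53
tool_pos: [0.3639, -0.2771, 0.2529]
tool_rot: [[-0.006, 1.0, 0.0], [1.0, 0.006, -0.0], [-0.0, 0.0, -1.0]]
ft_force: [-0.0, -0.2, 0.2]
finger_gap: 1.002
finger_force: 0.0
```

```bash
python3 - <<'E'
from h import *
s=robot.get_state();R=s['tool_rot'];print(s['time_s'],s['tool_pos'],np.degrees(np.arctan2(R[1,0],R[0,0])),R.T@(np.array([.3643,-.2772,.072])-s['tool_pos']))
E
```

```text
18.5333 [ 0.36387677 -0.27709958  0.25293532] 90.33699256117607 [-5.29436295e-05  3.75389017e-04  1.80935443e-01]
```

Now I'll descend, grip and lift the thin block.

>>> apply_moves:
  increments:
    - [-1,[0,0,0.03],[0,0,0]]
    - [-1,[0,0,0.07],[0,0,0]]
    - [-1,[0,0,0.11],[0,0,0]]
    - [-1,[0,0,0.145],[0,0,0]]
    - [-1,[0,0,0.17],[0,0,0]]

```text
time_s: 18.95
tool_pos: [0.3627, -0.2757, 0.0799]
tool_rot: [[-0.005, 1.0, -0.002], [1.0, 0.005, 0.002], [0.002, -0.002, -1.0]]
ft_force: [-0.3, -0.1, -0.3]
finger_gap: 1.0
finger_force: 0.0
```

>>> apply_moves:
  increments:
    - [-1,[0,0,0.011],[0,0,0]]
    - [-1,[0,0,0.011],[0,0,0]]
    - [1,[0,0,0.011],[0,0,0]]
    - [1,[0,0,0.011],[0,0,0]]
    - [1,[0,0,0.011],[0,0,0]]

```text
time_s: 19.37
tool_pos: [0.3647, -0.2782, 0.0733]
tool_rot: [[-0.004, 1.0, 0.002], [1.0, 0.004, -0.002], [-0.002, 0.002, -1.0]]
ft_force: [-0.7, -0.1, -0.4]
finger_gap: 0.604
finger_force: 0.0
```

>>> apply_moves:
  increments:
    - [1,[0,0,0],[0,0,0]]
    - [1,[0,0,0],[0,0,0]]
    - [1,[0,0,0],[0,0,0]]
    - [1,[0,0,0],[0,0,0]]
    - [1,[0,0,0],[0,0,0]]

```text
time_s: 19.78
tool_pos: [0.3649, -0.2782, 0.0733]
tool_rot: [[-0.004, 1.0, 0.002], [1.0, 0.004, -0.003], [-0.003, 0.002, -1.0]]
ft_force: [0.3, -0.1, 7.0]
finger_gap: 0.41
finger_force: 61.0
```

>>> apply_moves:
  increments:
    - [1,[0,0,-0.03],[0,0,0]]
    - [1,[0,0,-0.07],[0,0,0]]
    - [1,[0,0,-0.11],[0,0,0]]
    - [1,[0,0,-0.14],[0,0,0]]
    - [1,[0,0,-0.15],[0,0,0]]

```text
time_s: 20.2
tool_pos: [0.3654, -0.279, 0.2272]
tool_rot: [[-0.004, 1.0, 0.005], [1.0, 0.004, -0.007], [-0.007, 0.005, -1.0]]
ft_force: [1.6, -0.5, -2.5]
finger_gap: 0.409
finger_force: 61.4
```

>>> apply_moves:
  increments:
    - [1,[0.015,0.004,0],[0,0,0]]
    - [1,[0.038,0.009,0],[0,0,0]]
    - [1,[0.065,0.016,0],[0,0,0]]
    - [1,[0.093,0.023,0],[0,0,0]]
    - [1,[0.121,0.0297,0],[0,0,0]]

```text
time_s: 20.62
tool_pos: [0.3925, -0.1544, 0.2205]
tool_rot: [[-0.003, 1.0, -0.001], [1.0, 0.003, 0.001], [0.001, -0.001, -1.0]]
ft_force: [0.9, -0.4, -2.9]
finger_gap: 0.408
finger_force: 61.3
```

>>> apply_moves:
  increments:
    - [1,[0.024,0.006,0],[0,0,0]]
    - [1,[0.048,0.012,0],[0,0,0]]
    - [1,[0.072,0.018,0],[0,0,0]]
    - [1,[0.097,0.024,0],[0,0,0]]
    - [1,[0.121,0.0297,0],[0,0,0]]

```text
time_s: 21.03
tool_pos: [0.4216, -0.0333, 0.2205]
tool_rot: [[-0.004, 1.0, -0.002], [1.0, 0.004, 0.001], [0.001, -0.002, -1.0]]
ft_force: [0.7, -0.3, -2.4]
finger_gap: 0.408
finger_force: 61.3
```

>>> apply_moves:
  increments:
    - [1,[0.028,0.007,0],[0,0,4]]
    - [1,[0.056,0.014,0],[0,0,8]]
    - [1,[0.084,0.021,0],[0,0,12]]
    - [1,[0.108,0.026,0],[0,0,15]]
    - [1,[0.121,0.0298,0],[0,0,17]]

```text
time_s: 21.45
tool_pos: [0.4508, 0.0888, 0.2204]
tool_rot: [[0.29, 0.957, -0.002], [0.957, -0.29, 0.001], [0.0, -0.002, -1.0]]
ft_force: [-0.5, 0.1, -2.5]
finger_gap: 0.41
finger_force: 61.3
```

>>> apply_moves:
  increments:
    - [1,[0,0,0],[0,0,0]]
    - [1,[0,0,0],[0,0,0]]
    - [1,[0,0,0],[0,0,0]]
    - [1,[0,0,0],[0,0,0]]

```text
time_s: 21.78
tool_pos: [0.4513, 0.0854, 0.2213]
tool_rot: [[0.289, 0.957, -0.001], [0.957, -0.289, -0.0], [-0.001, -0.001, -1.0]]
ft_force: [0.6, -1.2, -2.4]
finger_gap: 0.41
finger_force: 61.2
```

```bash
python3 - <<'E'
from h import *
snap('wrist','w6',None,1.5);s=robot.get_state();R=s['tool_rot'];print(s['time_s'],s['tool_pos'],s['finger_gap'],np.degrees(np.arctan2(R[1,0],R[0,0])))
E
```

```text
21.8333 [0.45140879 0.08534371 0.22147831] 0.4108250005376098 73.16402672835335
```

View pics/w6.png

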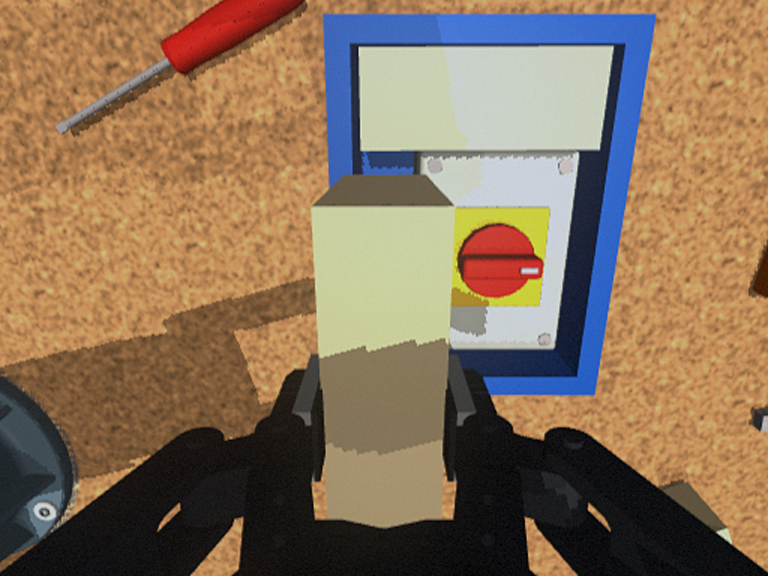

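The wrist view (1.5x) shows lip corners at (324,15), (655,14) and (597,394). The thick block is seated in the end gap. The held block's top edge runs from (312,207) to (455,207), with its lower edge at (341,176)–(425,176). The isolator's edges are at (415,152), (578,152) and (551,349).

```bash
python3 - <<'E'
from h import *
c=camn('w6');d=lambda q:np.array(q)/1.5
px=[d((655,14)),d((597,394)),None,d((324,15))]
v,e=fit([(c,px)],.164,.214,[.508,.098,.106,-.29]);print('free',v.round(4),np.degrees(v[3]),e)
st=np.load('pics/w6.npy',allow_pickle=True).item();zt=st['p'][2]+.0267
yaw=v[3];X=np.array([np.cos(yaw),np.sin(yaw)]);Y=np.array([-X[1],X[0]])
for n,q,z in(('bTl',(312,207),zt),('bTr',(455,207),zt),('bBl',(341,176),zt-.098),('bBr',(425,176),zt-.098),('isoL',(415,152),.072),('isoTR',(578,152),.072),('isoBR',(551,349),.072),('inTL',(351,44),.106),('inTR',(624,44),.106),('inBR',(578,377),.106),('thTL',(358,46),.106),('thTR',(613,46),.106),('thBL',(358,151),.106),('thBR',(601,151),.106)):
    p=onz(c,d(q),z)[:2]-v[:2];print(n,(X@p).round(4),(Y@p).round(4))
p=st['p'][:2]-v[:2];print('tcp',X@p,Y@p)
E
```

```text
free [ 0.5095  0.0971  0.1044 -0.287 ] -16.442781196168315 0.41321634114701805
bTl -0.0704 0.0342
bTr -0.0349 0.034
bBl -0.072 0.0334
bBr -0.0341 0.0331
isoL -0.0338 0.0407
isoTR 0.0649 0.0401
isoBR 0.0626 -0.0913
inTL -0.0688 0.0941
inTR 0.0677 0.0933
inBR 0.0682 -0.0941
thTL -0.0653 0.0932
thTR 0.0623 0.0924
thBL -0.0665 0.0426
thBR 0.0634 0.0419
tcp -0.05258898494674231 -0.027676227833972222
```

>>> apply_moves:
  increments:
    - [1,[0,0.0022,0.005],[0,0,0]]
    - [1,[0,0.0022,0.015],[0,0,0]]
    - [1,[0,0.0022,0.028],[0,0,0]]
    - [1,[0,0.0022,0.04],[0,0,0]]
    - [1,[0,0.0022,0.048],[0,0,0]]

```text
time_s: 22.25
tool_pos: [0.4528, 0.0853, 0.1717]
tool_rot: [[0.289, 0.957, -0.002], [0.957, -0.289, 0.0], [-0.001, -0.002, -1.0]]
ft_force: [0.3, 0.0, -2.9]
finger_gap: 0.414
finger_force: 61.2
```

>>> apply_moves:
  increments:
    - [1,[0,0,0.004],[0,0,0]]
    - [1,[0,0,0.008],[0,0,0]]
    - [1,[0,0,0.012],[0,0,0]]
    - [1,[0,0,0.016],[0,0,0]]
    - [1,[0,0,0.02],[0,0,0]]

```text
time_s: 22.67
tool_pos: [0.4541, 0.0856, 0.1538]
tool_rot: [[0.289, 0.957, 0.001], [0.957, -0.289, -0.0], [0.0, 0.001, -1.0]]
ft_force: [0.1, 0.0, -3.2]
finger_gap: 0.411
finger_force: 61.2
```

>>> apply_moves:
  increments:
    - [1,[0,0,0.003],[0,0,0]]
    - [1,[0,0,0.006],[0,0,0]]
    - [1,[0,0,0.009],[0,0,0]]
    - [1,[0,0,0.012],[0,0,0]]
    - [1,[0,0,0.015],[0,0,0]]

```text
time_s: 23.08
tool_pos: [0.4538, 0.0856, 0.1386]
tool_rot: [[0.289, 0.957, 0.0], [0.957, -0.289, 0.0], [0.0, 0.0, -1.0]]
ft_force: [-0.5, 0.2, -2.2]
finger_gap: 0.41
finger_force: 61.2
```

>>> apply_moves:
  increments:
    - [1,[0,0,0.003],[0,0,0]]
    - [1,[0,0,0.006],[0,0,0]]
    - [1,[0,0,0.009],[0,0,0]]
    - [1,[0,0,0.011],[0,0,0]]
    - [1,[0,0,0.011],[0,0,0]]

```text
time_s: 23.5
tool_pos: [0.4534, 0.0856, 0.1272]
tool_rot: [[0.289, 0.957, -0.001], [0.957, -0.289, 0.0], [-0.0, -0.001, -1.0]]
ft_force: [-0.2, -0.7, -2.6]
finger_gap: 0.412
finger_force: 61.2
```

>>> apply_moves:
  increments:
    - [1,[0,0,0.004],[0,0,0]]
    - [1,[0,0,0.008],[0,0,0]]
    - [1,[0,0,0.012],[0,0,0]]
    - [1,[0,0,0.0145],[0,0,0]]
    - [1,[0,0,0.0145],[0,0,0]]

```text
time_s: 23.92
tool_pos: [0.4532, 0.0856, 0.1125]
tool_rot: [[0.289, 0.957, -0.001], [0.957, -0.289, 0.0], [-0.0, -0.001, -1.0]]
ft_force: [-0.5, 0.7, -2.2]
finger_gap: 0.411
finger_force: 61.2
```

>>> apply_moves:
  increments:
    - [0,[0,0,0],[0,0,0]]
    - [-0.5,[0,0,0],[0,0,0]]
    - [-0.5,[0,0,0],[0,0,0]]
    - [-0.5,[0,0,0],[0,0,0]]
    - [-0.5,[0,0,-0.02],[0,0,0]]

```text
time_s: 24.33
tool_pos: [0.4513, 0.0857, 0.1307]
tool_rot: [[0.289, 0.957, -0.006], [0.957, -0.289, 0.0], [-0.001, -0.006, -1.0]]
ft_force: [0.3, 0.9, 0.0]
finger_gap: 0.754
finger_force: 0.0
```

>>> apply_moves:
  increments:
    - [-0.5,[0,0,-0.03],[0,0,0]]
    - [1,[0,0,-0.04],[0,0,0]]
    - [1,[0,0,-0.04],[0,0,0]]
    - [1,[0,0,-0.04],[0,0,0]]
    - [1,[0,0,-0.04],[0,0,0]]

```text
time_s: 24.75
tool_pos: [0.453, 0.0857, 0.1721]
tool_rot: [[0.289, 0.957, -0.002], [0.957, -0.289, 0.0], [-0.0, -0.002, -1.0]]
ft_force: [-0.2, -0.1, 0.3]
finger_gap: 0.185
finger_force: 0.0
```

>>> apply_moves:
  increments:
    - [1,[0,0,0],[0,0,0]]
    - [1,[0,0,0],[0,0,0]]
    - [1,[0,0,0],[0,0,0]]
    - [1,[0,0,0.01],[0,0,0]]
    - [1,[0,0,0.02],[0,0,0]]

```text
time_s: 25.17
tool_pos: [0.4541, 0.0856, 0.1526]
tool_rot: [[0.289, 0.957, 0.001], [0.957, -0.289, -0.0], [0.0, 0.001, -1.0]]
ft_force: [0.3, 0.1, 0.4]
finger_gap: 0.003
finger_force: 0.0
```

>>> apply_moves:
  increments:
    - [1,[0,0,0.006],[0,0,0]]
    - [1,[0,0,0.012],[0,0,0]]
    - [1,[0,0,0.015],[0,0,0]]
    - [1,[0,0,0.015],[0,0,0]]
    - [1,[0,0,0.015],[0,0,0]]

```text
time_s: 25.58
tool_pos: [0.4537, 0.0856, 0.1381]
tool_rot: [[0.289, 0.957, -0.0], [0.957, -0.289, 0.0], [-0.0, -0.0, -1.0]]
ft_force: [-0.0, -1.0, 0.5]
finger_gap: -0.001
finger_force: 0.0
```

>>> apply_moves:
  increments:
    - [1,[0,0,0.006],[0,0,0]]
    - [1,[0,0,0.012],[0,0,0]]
    - [1,[0,0,0.018],[0,0,0]]
    - [1,[0,0,0.024],[0,0,0]]
    - [1,[0,0,0.03],[0,0,0]]

```text
time_s: 26.0
tool_pos: [0.4536, 0.0856, 0.1075]
tool_rot: [[0.289, 0.957, -0.0], [0.957, -0.289, 0.0], [-0.0, -0.0, -1.0]]
ft_force: [-0.3, 0.1, -1.1]
finger_gap: -0.003
finger_force: 0.0
```

>>> apply_moves:
  increments:
    - [1,[0,0,0.0015],[0,0,0]]
    - [1,[0,0,0.003],[0,0,0]]
    - [1,[0,0,0.0045],[0,0,0]]
    - [1,[0,0,0.005],[0,0,0]]
    - [1,[0,0,0.005],[0,0,0]]

```text
time_s: 26.42
tool_pos: [0.4556, 0.085, 0.1062]
tool_rot: [[0.288, 0.958, 0.003], [0.958, -0.288, -0.001], [-0.0, 0.003, -1.0]]
ft_force: [-7.4, -3.2, 25.0]
finger_gap: 0.001
finger_force: 12.4
```

>>> apply_moves:
  increments:
    - [1,[0,0,-0.01],[0,0,0]]
    - [1,[0,0,-0.04],[0,0,0]]
    - [1,[0,0,-0.08],[0,0,0]]
    - [1,[-0.03,0,-0.11],[0,0,0]]
    - [1,[-0.05,0,-0.14],[0,0,0]]

```text
time_s: 26.83
tool_pos: [0.4389, 0.0374, 0.2448]
tool_rot: [[0.286, 0.958, 0.0], [0.958, -0.286, -0.0], [-0.0, 0.0, -1.0]]
ft_force: [0.9, 0.1, 1.1]
finger_gap: 0.0
finger_force: 0.0
```

>>> apply_moves:
  increments:
    - [1,[-0.02,0.02,0],[0,0,0]]
    - [1,[-0.02,0.03,0],[0,0,0]]
    - [1,[-0.02,0.03,0],[0,0,0]]
    - [1,[-0.02,0.03,0],[0,0,0]]
    - [1,[-0.02,0.03,0],[0,0,0]]

```text
time_s: 27.25
tool_pos: [0.4613, 0.0108, 0.242]
tool_rot: [[0.288, 0.958, -0.003], [0.958, -0.288, 0.001], [0.0, -0.003, -1.0]]
ft_force: [-0.5, 0.0, 0.3]
finger_gap: -0.002
finger_force: 0.0
```

```bash
python3 - <<'E'
from h import *
snap('wrist','w7',None,1.5);s=robot.get_state();print(s['time_s'],s['tool_pos'],s['ft_force'])
E
```

```text
27.3 [0.46129225 0.01091893 0.24203824] [ 0.30739535 -0.4829747   0.08270403]
```

View pics/w7.png

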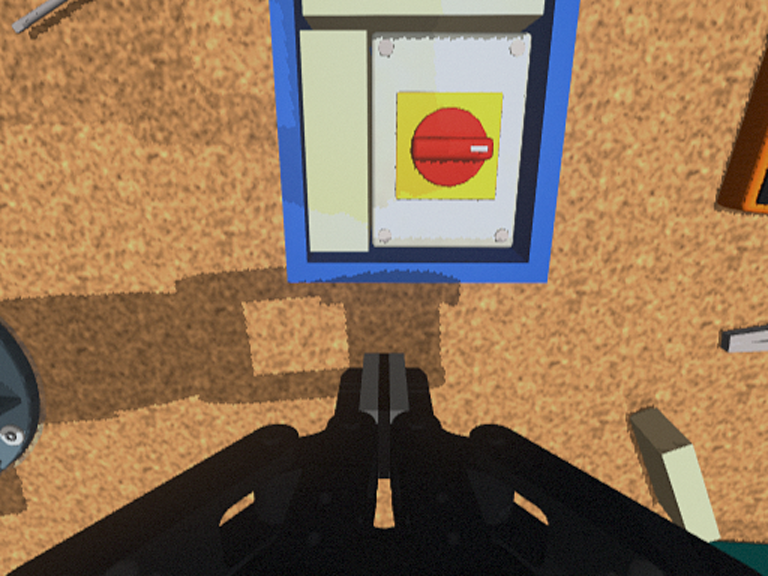

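Both blocks sit flush: thin block (300–368, 30–251), thick block at the top of the picture, isolator (373–530, 33–246) upright. A quick numerical check of margins comes before handing in.

```bash
python3 - <<'E'
from h import *
c=camn('w7');d=lambda q:np.array(q)/1.5
o=np.array([.509,.0976]);yaw=np.radians(-16.7);X=np.array([np.cos(yaw),np.sin(yaw)]);Y=np.array([-X[1],X[0]])
for n,q,z in(('lipBL',(289,283),.106),('lipBR',(547,283),.106),('thinTL',(300,30),.106),('thinTR',(367,30),.106),('thinBL',(310,251),.106),('thinBR',(369,251),.106),('isoTL',(373,33),.072),('isoTR',(530,33),.072),('isoBR',(512,246),.072),('isoBL',(373,246),.072)):
    p=onz(c,d(q),z)[:2]-o;print(n,(X@p).round(4),(Y@p).round(4))
E
```

```text
lipBL -0.0815 -0.1074
lipBR 0.0814 -0.1072
thinTL -0.0665 0.0351
thinTR -0.0306 0.0351
thinBL -0.0672 -0.0866
thinBR -0.0307 -0.0866
isoTL -0.0282 0.0399
isoTR 0.0663 0.0399
isoBR 0.0668 -0.0914
isoBL -0.0291 -0.0915
```

```bash
python3 -c "
from plant import robot
print(robot.finish_job())"
```

```text
the job is handed in; nothing more can be done
None
```

I handed the job in at about 27 s: the torch is upright on the mat, both pine blocks are flush in their gaps, the isolator is upright about 1 mm from its corner, and I never touched the offcut, tools or tape; the hand-in gave no verdict.

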